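Set the strap gauge against its hidden stop and clamp it

ROBOT

A 7-joint arm with a two-finger parallel gripper is mounted at the origin on the work surface. World frame = base frame: x ahead of the robot, y to its left, z up, the work surface at z = 0. Lengths are in m, angles in rad, forces in N, time in s.
With the tool pointing down it reaches from about 0.4 to 0.85 m from the base axis. Payload 4.5 kg.
Tool frame: the origin (TCP) lies at the very end of the fingers, on their centre line; the grasp point (between the pads) lies 19 mm behind it; z points along the fingers, y is the line along which they close (so a half turn about z gives the same grasp; the last joint's range is limited). The gripper opens to 88 mm and grips with 3 to 60 N. Pads are 18 mm wide; open, the fingers measure 123 mm over their backs; the gripper's body (75 mm by 187 mm) begins 45 mm behind the grasp point.
Start: joints at [-1.273, 0.689, -0.195, 1.565, 0.157, 0.902, -0.215], TCP at [0.163, 0.603, 0.239] pointing down, gripper open.
Joint ranges: [-3.01, 3.01], [-0.46, 2.08], [-1.47, 1.51], [0.13, 2.56], [-1, 4.14], [0.04, 2.09], [-2.66, 2.66]. Speed limits (rad/s): [2.57, 2.57, 3.14, 3.14, 3.14, 3.14, 3.14].

INTERFACE

Orientations are given as a rotation vector (axis times angle).
In Python, from workcell import * gives the robot as it stands.
- The arm moves only by the tool arm_command, never from a script. Its argument "steps" is a list of rows, each a list of 6 numbers: the shift along the tool's x, y, z in units of 0.75 m (1.0 is 0.75 m), then the turn, a rotation vector about the tool's x, y, z in units of 180 degrees (1.0 is 180 degrees). A call has 1 to 10 rows; each row is the pose to reach, as a shift and turn from the pose commanded when the call began, along the tool's axes at that moment, turning the shorter way round; what a row does not reach only later rows make up. A row lasts 1/10 s, in which the tool goes at most 50 mm and 8.59 degrees, less where a joint would pass 70% of its speed; a pose out of reach is approached as far as the arm can. A call with a number of a shift or a turn outside -1 to 1 is refused whole. A call with a gripper value outside its range is refused whole. "claw" is the closure, from 0 (fully open) to 1 (shut), set as the call begins (left out, the last holds). The fingers move at their own pace and stop on an object; the grip force is fixed at half the most. Time passes only in rows, so rows that repeat a pose let the fingers close. It gives the time, the measured TCP pose, the force, the opening and the grip force at its end, in the units of the state.
- observe(): the state, without advancing time (a new reading comes with each control period).
- grab_frame(name): name is "scene" or "top" or "wrist"; returns the picture (480x640x3 uint8, red, green, blue); there is no depth.
- camera_params(name): a dict with "fov_y" (degrees; the focal length in pixels is half the picture's height over the tangent of half this angle, whatever the lens; pixels are square), "cx", "cy" (the principal point, pixels), "R" (3x3) and "t" (3): a world point X has camera coordinates R X + t; the wrist camera has in their place "tool_from_camera" (4x4, takes a point from camera to tool coordinates, whose origin is the TCP and whose axes are the flange's). Camera axes: x right, y down, z forward; pixel columns grow to the right and rows downward; lengths in m; the calibration is good to about 2 mm. The wrist camera is an equidistant fisheye: a pixel r from the principal point sees the ray r / f radians off the axis. A picture is of the moment at which its call begins: read the wrist's pose just before it. camera_params takes no time and is no camera call.
- close_job(): hands the job in; it is judged then, once.
The state is a dict: "time_s": time; "q": joint angles; "qd": joint speeds; "joint_torque": joint torques, N m; "tcp_pos": TCP position; "orientation": TCP orientation; "force": force on the tool from outside, world axes, zero at the start; "torque": the same for the moment, N m; "width": opening from 0.0 (shut) to 1.0 (fully open); "finger_force": force on a finger pad.
Only numpy, scipy, OpenCV 4.12 (cv2) and the standard library are available. Lean on these libraries where they do the work, as an engineer would, in place of code of your own. Each camera call takes 0.05 s, during which the arm holds its last target. There are 200 camera calls.

TASK

With its clamp loose, slide the carriage of the strap gauge towards the covered head until you feel its rod come up against the preset stop hidden inside, and leave it resting against that stop. Then turn the black clamp knob clockwise until it is tight, without sliding the carriage with the clamp tightened. Leave the mallet, jar, carton and tray where they are.

Things in the scene. Friction and masses are not known exactly. Their poses are not given: they have to be found in the camera images.
- gauge: Strap gauge, screwed to the bench: dark steel base plate 130 x 470 mm, 14 mm thick, reaching from 250 mm behind (-y) to 220 mm ahead (+y) of its origin, which lies on the bench. Its y axis runs along the rail from the carriage's end towards the covered head. The rail is 30 mm wide, its top 26 mm above the bench.
- carriage: Aluminium block on the rail: 62 mm across it, 70 mm along it, 15 to 55 mm above the bench. Origin at bench level under its centre, axes as the gauge's. Starts 170 to 200 mm behind the gauge's origin. A rod 10 mm thick, 40 mm up, runs from it into the head. Sliding takes 5 N; it stays where left. It meets the stop 25 to 115 mm on: resistance grows to 8 N over 5 mm, then rises hard.
- head (a point): Middle of the front edge of the covered head's roof, 72 mm above the bench. The head is a grey sheet-metal hood, 110 mm wide, running 180 mm on from here along the gauge's y. Inside, out of sight, is the preset stop, set anew from day to day, with a rubber bumper (5 mm of give, too weak to push the carriage back).
- clamp_grip (a point): Point on the clamp knob's axis at the height to grip, 81 mm above the bench, over the carriage's centre. The knob is a black plastic bar 60 mm long, 15 mm thick, from 64 to 92 mm above the bench, on a thin neck on the carriage. The x axis of this point runs along the bar and turns with it, z is up. At joint value 0 the bar lies straight across the rail.
- clamp (a joint): Turn of the clamp knob in rad, growing clockwise seen from above: 0 is loose, 1.2 is the end of its turn, fully tight; it starts loose, between 0 and 0.2. Takes about 0.15 N m.
- mallet: Wooden mallet lying on the bench: head 100 mm long and 68 mm thick, handle 170 mm. Origin under the head. Bystander.
- jar: Glass jar with a steel lid, 72 mm across, 90 mm high. Origin under its centre. Bystander.
- carton: Open cardboard carton, 160 x 200 mm, 90 mm high. Origin under its centre. Bystander.
- tray: Grey plastic tray with three compartments, 120 x 160 mm, 35 mm high. Origin under its centre. Bystander.

How it is judged:
At the end, for the whole second after the job is handed in: The carriage stands still, let go, with its rod still pressing on the hidden stop's bumper (more than 0.6 N), and the clamp knob is turned clockwise past 1.0 rad (contact force between carriage and anything else above 0.6 N and y of carriage in the frame of gauge above -0.16 m and linear speed of carriage below 0.005 m/s and value of joint clamp above 1 rad); the robot touches nothing.
It fails at once if the carriage is slid (faster than 15 mm/s) while the clamp is tightened (past 0.8 rad) (value of joint clamp above 0.8 rad and linear speed of carriage above 0.015 m/s).
It fails at once if the mallet is moved more than 30 mm (distance of mallet from where it was at the start of the episode above 0.03 m).
It fails at once if the jar is moved more than 30 mm (distance of jar from where it was at the start of the episode above 0.03 m).
It fails at once if the carton is moved more than 30 mm (distance of carton from where it was at the start of the episode above 0.03 m).
It fails at once if the tray is moved more than 30 mm (distance of tray from where it was at the start of the episode above 0.03 m).
It also fails if it takes over 42 s, if anything falls off the work surface, if the arm or the gripper's body presses on something with over 40 N, if the wrist force passes 120 N, or if a joint passes its speed limit or range.

## Working session

There is one attempt and no reset: what is moved stays moved. The work goes in short steps, Python scripts to look and compute and a tool call to move; the robot and the scene stay as the last step left them, time stands still between calls to the robot, and variables do not carry over. Pictures are saved under pics/ and viewed, at most 10 in all, crops included, and the job is handed in when it is done.

Besides the shell and the picture viewer there is one more tool, called after "Call:" in YAML: its name, and indented under it one key for each argument. arm_command: Moves the arm, as the interface text tells. Shifts and turns lie within -1 to 1; 1 stands for 0.75 m of shift or 180 degrees of turn. Its arguments: {"type":"object","properties":{"steps":{"type":"array"},"claw":{"type":"number"}},"required":["steps"]}

```bash
mkdir -p pics; python3 - <<'E'
from workcell import *
import cv2,numpy as np
s=observe();print(s)
for n in("top","scene"):
    im=grab_frame(n);cv2.imwrite(f"pics/{n}0.png",im[:,:,::-1]);c=camera_params(n);print(n,c)
print(camera_params("wrist"))
E
```

```text
{'time_s': 0.0, 'q': array([-1.27324222,  0.68999934, -0.19451386,  1.56634431,  0.15729648,
        0.90251061, -0.21513142]), 'qd': array([-9.54712576e-04, -3.58866291e-04, -1.94110507e-04, -3.40037686e-04,
       -1.38266895e-03, -2.78181337e-05,  1.13932467e-03]), 'joint_torque': array([ 9.20056300e-04, -5.27555287e+01, -1.26615465e+00, -1.53421390e+01,
       -5.24933240e-02,  6.39375765e-03,  1.63236582e-04]), 'tcp_pos': array([0.16282294, 0.60275494, 0.23790038]), 'orientation': array([-4.13010060e-01, -3.11421072e+00,  2.93197905e-03]), 'force': array([ 0.18861603, -0.37164106,  0.46281303]), 'torque': array([ 0.03383226,  0.00309604, -0.02298316]), 'finger_force': 0.0, 'width': 1.002225430356923}
top {'fov_y': 56.12140371076955, 'cx': 316.6412998882959, 'cy': 240.1818927655438, 'R': array([[ 0.00260031, -0.99995253, -0.00939015],
       [-0.99702139, -0.00186865, -0.07710288],
       [ 0.07708167,  0.00956267, -0.99697892]]), 't': array([0.01197338, 0.61832561, 1.32246494])}
scene {'fov_y': 53.01843259706947, 'cx': 323.9818739519953, 'cy': 239.55398000474185, 'R': array([[ 0.506207  ,  0.86237482, -0.00800859],
       [ 0.6992963 , -0.41588052, -0.58140182],
       [-0.50471691,  0.28870929, -0.81357715]]), 't': array([-0.30432161, -0.39458372,  1.47436373])}
{'fov_y': 65.70646984690485, 'cx': 320.6300346561622, 'cy': 233.78236883738302, 'tool_from_camera': array([[ 7.54020523e-04, -9.56350849e-01, -2.92219924e-01,
         7.62887424e-02],
       [ 9.99999669e-01,  6.31860981e-04,  5.12420529e-04,
        -3.25641714e-04],
       [-3.05411440e-04, -2.92220214e-01,  9.56351009e-01,
        -1.45762757e-01],
       [ 0.00000000e+00,  0.00000000e+00,  0.00000000e+00,
         1.00000000e+00]])}
```

View pics/top0.png

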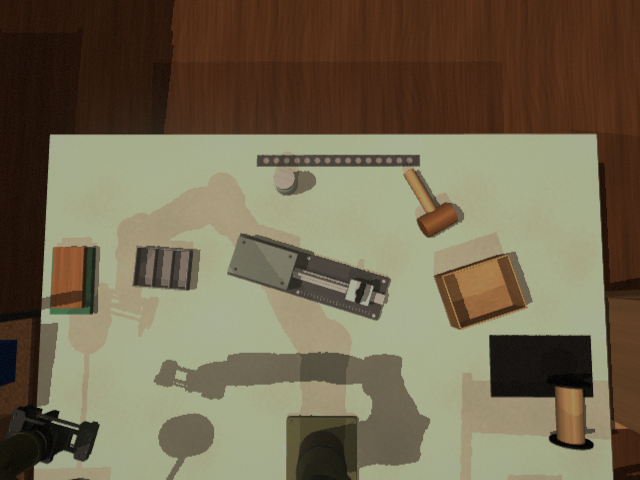

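View pics/scene0.png

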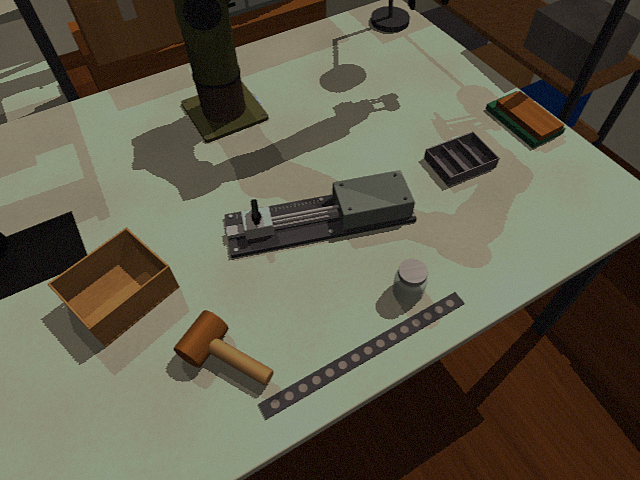

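The top view shows the gauge with its hood at about (265,262) and carriage at about (361,292), with the dark knob on the carriage. The scene view has the carriage at (258,222) and knob at (256,210). Next I zoom in on both.

```bash
python3 - <<'E'
import cv2,numpy as np
a=cv2.imread("pics/top0.png")[225:330,220:400];b=cv2.imread("pics/scene0.png")[165:265,215:425]
a=cv2.resize(a,(720,420),interpolation=cv2.INTER_CUBIC);cv2.imwrite("pics/a.png",a)
b=cv2.imread("pics/scene0.png")[190:262,215:345];cv2.imwrite("pics/b.png",cv2.resize(b,None,fx=6,fy=6,interpolation=cv2.INTER_CUBIC))
E
```

```text
(no output)
```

View pics/a.png

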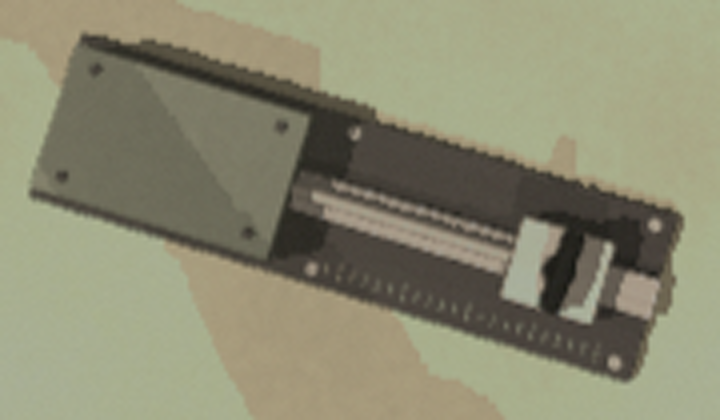

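View pics/b.png

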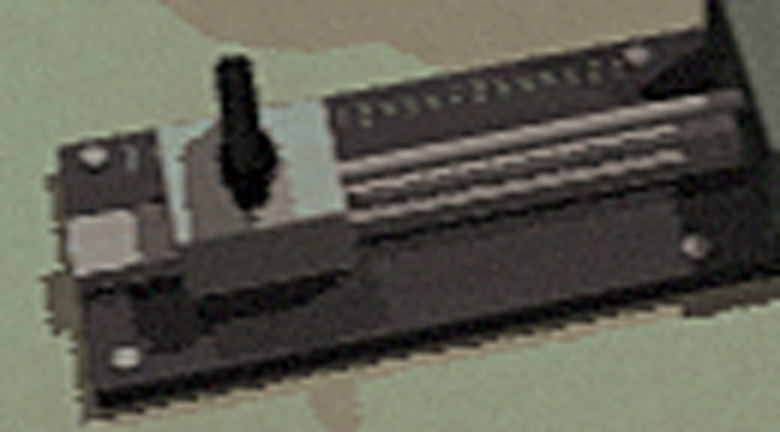

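```bash
cat >h.py <<'E'
from workcell import *
import numpy as np,cv2
from scipy.spatial.transform import Rotation as Ro
def ray(n,u,v,z):
    c=camera_params(n);f=240/np.tan(np.radians(c["fov_y"]/2))
    d=c["R"].T@[(u-c["cx"])/f,(v-c["cy"])/f,1];o=-c["R"].T@c["t"]
    return o+d*(z-o[2])/d[2]
E
python3 - <<'E'
from h import *
A=lambda p,z:ray("top",220+(p[0]+.5)/4-.5,225+(p[1]+.5)/4-.5,z)
B=lambda p,z:ray("scene",215+(p[0]+.5)/6-.5,190+(p[1]+.5)/6-.5,z)
hd=[A(p,.072) for p in((85,40),(310,115),(268,258),(32,190))]
print("hood",np.round(hd,4),[np.linalg.norm(hd[i]-hd[i-1]) for i in range(4)])
front=(hd[1]+hd[2])/2;back=(hd[0]+hd[3])/2
ca=[A(p,.055) for p in((525,218),(612,240),(590,322),(503,300))]
print("car",np.round(ca,4),[np.linalg.norm(ca[i]-ca[i-1]) for i in range(4)])
pl=[A(p,.014) for p in((680,212),(632,378))];print("plate end",pl,np.linalg.norm(pl[0]-pl[1]))
cb=[B(p,.055) for p in((158,128),(325,100),(355,212),(188,243))];print("carB",np.round(cb,4),np.mean(cb,0))
e=np.mean(pl,0);cc=np.mean(ca,0)
for n,d in(("hood",front-back),("ov",e-front),("pl",pl[1]-pl[0])):print(n,d,np.degrees(np.arctan2(d[1],d[0])))
print("front",front,"car",cc,"end",e,"end-car",np.linalg.norm((e-cc)[:2]),"end-front",np.linalg.norm((e-front)[:2]))
k=[A(p,.092) for p in((574,232),(553,312))];print("knob",k,np.mean(k,0),np.linalg.norm(k[0]-k[1]),np.degrees(np.arctan2(*(k[0]-k[1])[[1,0]])))
kb=[B(p,.092) for p in((235,62),(250,165))];print("knobB",kb,np.mean(kb,0))
s=observe();print(Ro.from_rotvec(s["orientation"]).as_matrix())
E
```

```text
hood [[0.6303 0.232  0.072 ]
 [0.5764 0.069  0.072 ]
 [0.474  0.0984 0.072 ]
 [0.5221 0.2684 0.072 ]] [np.float64(0.11419733934630133), np.float64(0.17167784240378528), np.float64(0.10657236336747745), np.float64(0.17666586754197325)]
car [[ 0.5028 -0.0865  0.055 ]
 [ 0.4871 -0.1494  0.055 ]
 [ 0.4282 -0.1331  0.055 ]
 [ 0.4437 -0.0704  0.055 ]] [np.float64(0.06121992543049032), np.float64(0.06481939063203312), np.float64(0.06114025494003166), np.float64(0.0646031006440828)]
plate end [array([ 0.50722855, -0.20498555,  0.014     ]), array([ 0.38435594, -0.16820196,  0.014     ])] 0.12826031849246175
carB [[ 0.4303 -0.1341  0.055 ]
 [ 0.4519 -0.0691  0.055 ]
 [ 0.5097 -0.0847  0.055 ]
 [ 0.4896 -0.1484  0.055 ]] [ 0.47038398 -0.1091098   0.055     ]
hood [-0.05098852 -0.16649797  0.        ] -107.02674232394932
ov [-0.07938765 -0.27028589 -0.058     ] -106.36842725815353
pl [-0.12287261  0.03678359  0.        ] 163.33421345430193
front [0.52517989 0.08369213 0.072     ] car [ 0.46546495 -0.10986989  0.055     ] end [ 0.44579224 -0.18659375  0.014     ] end-car 0.07920584538828139 end-front 0.28170349552382007
knob [array([ 0.49342087, -0.11849214,  0.092     ]), array([ 0.43749241, -0.10347333,  0.092     ])] [ 0.46545664 -0.11098274  0.092     ] 0.05790990625778091 -15.031365001975834
knobB [array([ 0.445416 , -0.1015732,  0.092    ]), array([ 0.49545434, -0.11909642,  0.092     ])] [ 0.47043517 -0.11033481  0.092     ]
[[-9.65419965e-01  2.60699441e-01 -3.05191849e-04]
 [ 2.60699587e-01  9.65418592e-01 -1.63339750e-03]
 [-1.31187930e-04 -1.65647794e-03 -9.99998619e-01]]
```

The crops show the carriage top, the knob bar and the hood front clearly, and sizes check out (carriage 61 x 65 mm, plate end 128 mm, knob 58 mm). The gauge's y axis points at 73.4°, the knob is at (0.468,-0.110), and the bar is nearly square to the rail. The tool is already aligned with it.

Call:
arm_command:
  steps:
    - [-0.482, -0.316, 0, 0, 0, 0]
    - [-0.482, -0.316, 0, 0, 0, 0]
    - [-0.482, -0.316, 0, 0, 0, 0]
    - [-0.482, -0.316, 0, 0, 0, 0]
    - [-0.482, -0.316, 0, 0, 0, 0]
    - [-0.482, -0.316, 0, 0, 0, 0]
    - [-0.482, -0.316, 0, 0, 0, 0]
    - [-0.482, -0.316, 0, 0, 0, 0]
    - [-0.6407, -0.8124, 0.05, 0, 0, 0.009]
    - [-0.6407, -0.8124, 0.05, 0, 0, 0.009]
  claw: 0

```text
time_s: 1.1
tcp_pos: [0.4389, 0.2033, 0.2294]
orientation: [0.459, 3.108, 0.0]
force: [1.2, 0.2, -0.9]
width: 0.999
finger_force: 0.0
```

Call:
arm_command:
  steps:
    - [-0.158, -0.389, 0.106, 0, 0, 0]
    - [-0.158, -0.389, 0.106, 0, 0, 0]
    - [-0.158, -0.389, 0.106, 0, 0, 0]
    - [-0.158, -0.389, 0.106, 0, 0, 0]
    - [-0.158, -0.389, 0.106, 0, 0, 0]
    - [-0.158, -0.389, 0.106, 0, 0, 0]
    - [-0.158, -0.389, 0.106, 0, 0, 0]
    - [-0.158, -0.389, 0.106, 0, 0, 0]
    - [-0.158, -0.389, 0.106, 0, 0, 0]
    - [-0.158, -0.389, 0.106, 0, 0, 0]

```text
time_s: 2.1
tcp_pos: [0.4678, -0.1064, 0.1504]
orientation: [0.453, 3.109, 0.002]
force: [0.5, 0.3, 0.4]
width: 1.002
finger_force: 0.0
```

```bash
python3 - <<'E'
from h import *
s=observe();print(s["tcp_pos"],s["q"],s["force"]);im=grab_frame("wrist");cv2.imwrite("pics/w1.png",im[:,:,::-1])
E
```

```text
[ 0.46779115 -0.10636136  0.15044569] [ 0.28515447  0.65995285 -0.24907182  2.0782904   0.35728278  0.44293318
  1.04296184] [0.46318509 0.25292754 0.43939205]
```

View pics/w1.png

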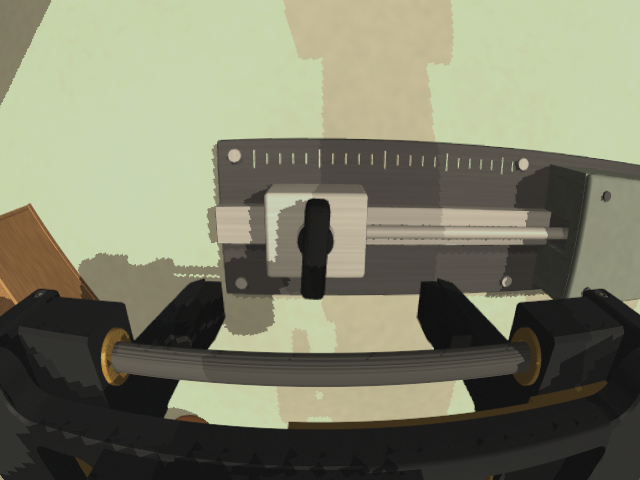

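The wrist view shows the bar from (318,199) to (313,299), between the finger tips, with the rail running to the right towards the head.

```bash
cat >>h.py <<'E'
def wray(u,v,z,s):
    c=camera_params("wrist");f=240/np.tan(np.radians(c["fov_y"]/2))
    a,b=u-c["cx"],v-c["cy"];r=np.hypot(a,b);t=r/f
    d=np.array([np.sin(t)*a/r,np.sin(t)*b/r,np.cos(t)]);T=c["tool_from_camera"]
    R=Ro.from_rotvec(s["orientation"]).as_matrix();o=R@T[:3,3]+s["tcp_pos"];d=R@T[:3,:3]@d
    return o+d*(z-o[2])/d[2]
E
python3 - <<'E'
from h import *
s=observe();R=Ro.from_rotvec(s["orientation"]).as_matrix()
k=[wray(u,v,.092,s) for u,v in((318,199),(313,299))];m=np.mean(k,0);d=k[0]-k[1]
print(k,m,np.linalg.norm(d),np.degrees(np.arctan2(d[1],d[0])))
c=[wray(u,v,.055,s) for u,v in((266,185),(366,185),(366,277),(268,277))];print(np.mean(c,0),np.linalg.norm(c[0]-c[1]),np.linalg.norm(c[0]-c[3]),np.degrees(np.arctan2(*(c[1]-c[0])[[1,0]])))
for p in(m,np.mean(c,0)):print("tool shift units",R.T@(p-s["tcp_pos"])/.75)
E
```

```text
[array([ 0.43459724, -0.09811763,  0.092     ]), array([ 0.4933856 , -0.11889326,  0.092     ])] [ 0.46399142 -0.10850544  0.092     ] 0.06235139896816003 160.53674606339823
[ 0.46388495 -0.10817697  0.055     ] 0.06602969393615044 0.06590704273782534 73.4126528562955
tool shift units [ 0.00413761 -0.00440714  0.07805653]
tool shift units [ 0.00441156 -0.00408311  0.12739019]
```

Call:
arm_command:
  steps:
    - [0.0042, -0.0042, 0, 0, 0, 0.0155]
    - [0.0042, -0.0042, 0.03, 0, 0, 0.0155]
    - [0.0042, -0.0042, 0.06, 0, 0, 0.0155]
    - [0.0042, -0.0042, 0.09, 0, 0, 0.0155]
    - [0.0042, -0.0042, 0.105, 0, 0, 0.0155]
    - [0.0042, -0.0042, 0.117, 0, 0, 0.0155]
    - [0.0042, -0.0042, 0.117, 0, 0, 0.0155]
    - [0.0042, -0.0042, 0.117, 0, 0, 0.0155]

```text
time_s: 2.95
tcp_pos: [0.4639, -0.1102, 0.0629]
orientation: [0.533, 3.096, 0.0]
force: [0.1, -0.5, 0.2]
width: 1.0
finger_force: 0.0
```

Call:
arm_command:
  steps:
    - [0, 0, 0, 0, 0, 0]
    - [0, 0, 0, 0, 0, 0]
    - [0, 0, 0, 0, 0, 0]
    - [0, 0, 0, 0, 0, 0]
    - [0, 0, 0, 0, 0, 0]
    - [0, 0, 0, 0, 0, 0]
    - [0, 0, 0, 0, 0, 0]
    - [0, 0, 0, 0, 0, 0]
  claw: 1

```text
time_s: 3.75
tcp_pos: [0.4637, -0.1103, 0.0624]
orientation: [0.533, 3.096, 0.0]
force: [0.5, 3.2, 0.3]
width: 0.297
finger_force: 2.4
```

Call:
arm_command:
  steps:
    - [0, 0, 0, 0, 0, 0]
    - [0, 0, 0, 0, 0, 0]
    - [0, 0, 0, 0, 0, 0]
    - [0, 0, 0, 0, 0, 0]
    - [0, 0, 0, 0, 0, 0]
    - [0, 0, 0, 0, 0, 0]

```text
time_s: 4.35
tcp_pos: [0.464, -0.1096, 0.0625]
orientation: [0.531, 3.096, 0.002]
force: [1.1, 5.4, -0.2]
width: 0.244
finger_force: 30.0
```

Call:
arm_command:
  steps:
    - [0.0002, 0.0033, 0, 0, 0, 0]
    - [0.0004, 0.0067, 0, 0, 0, 0]
    - [0.0005, 0.01, 0, 0, 0, 0]
    - [0.0007, 0.0133, 0, 0, 0, 0]
    - [0.0009, 0.0167, 0, 0, 0, 0]
    - [0.001, 0.02, 0, 0, 0, 0]
    - [0.0012, 0.0233, 0, 0, 0, 0]
    - [0.0013, 0.0267, 0, 0, 0, 0]

```text
time_s: 5.15
tcp_pos: [0.4685, -0.0946, 0.0625]
orientation: [-0.539, -3.094, 0.008]
force: [-0.2, -4.8, -1.2]
width: 0.245
finger_force: 30.0
```

Call:
arm_command:
  steps:
    - [0.0001, 0.002, 0, 0, 0, 0]
    - [0.0002, 0.004, 0, 0, 0, 0]
    - [0.0003, 0.006, 0, 0, 0, 0]

```text
time_s: 5.45
tcp_pos: [0.4698, -0.0903, 0.0625]
orientation: [-0.539, -3.094, 0.007]
force: [0.0, -5.6, -0.4]
width: 0.244
finger_force: 30.0
```

Call:
arm_command:
  steps:
    - [0.0001, 0.002, 0, 0, 0, 0]
    - [0.0002, 0.004, 0, 0, 0, 0]
    - [0.0003, 0.006, 0, 0, 0, 0]

```text
time_s: 5.75
tcp_pos: [0.4711, -0.086, 0.0625]
orientation: [-0.539, -3.094, 0.007]
force: [-0.4, -5.5, -0.6]
width: 0.244
finger_force: 30.0
```

Call:
arm_command:
  steps:
    - [0.0001, 0.002, 0, 0, 0, 0]
    - [0.0002, 0.004, 0, 0, 0, 0]
    - [0.0002, 0.004, 0, 0, 0, 0]

```text
time_s: 6.05
tcp_pos: [0.4721, -0.0827, 0.0625]
orientation: [-0.538, -3.094, 0.007]
force: [-0.6, -5.4, -0.5]
width: 0.243
finger_force: 30.0
```

Call:
arm_command:
  steps:
    - [0.0001, 0.002, 0, 0, 0, 0]
    - [0.0002, 0.004, 0, 0, 0, 0]
    - [0.0003, 0.006, 0, 0, 0, 0]

```text
time_s: 6.35
tcp_pos: [0.4734, -0.0786, 0.0625]
orientation: [-0.539, -3.094, 0.007]
force: [0.5, -5.0, -0.2]
width: 0.244
finger_force: 30.0
```

Call:
arm_command:
  steps:
    - [0.0001, 0.002, 0, 0, 0, 0]
    - [0.0002, 0.004, 0, 0, 0, 0]
    - [0.0002, 0.004, 0, 0, 0, 0]

```text
time_s: 6.65
tcp_pos: [0.4744, -0.0753, 0.0625]
orientation: [-0.538, -3.094, 0.006]
force: [0.7, -6.4, -0.9]
width: 0.241
finger_force: 30.0
```

Call:
arm_command:
  steps:
    - [0.0001, 0.002, 0, 0, 0, 0]
    - [0.0002, 0.004, 0, 0, 0, 0]
    - [0.0002, 0.004, 0, 0, 0, 0]

```text
time_s: 6.95
tcp_pos: [0.4753, -0.0722, 0.0625]
orientation: [-0.537, -3.094, 0.006]
force: [1.6, -4.9, 0.3]
width: 0.238
finger_force: 30.0
```

Call:
arm_command:
  steps:
    - [0.0001, 0.002, 0, 0, 0, 0]
    - [0.0002, 0.004, 0, 0, 0, 0]
    - [0.0003, 0.006, 0, 0, 0, 0]

```text
time_s: 7.25
tcp_pos: [0.4766, -0.068, 0.0625]
orientation: [-0.538, -3.094, 0.006]
force: [-0.2, -5.7, -2.0]
width: 0.243
finger_force: 30.0
```

Call:
arm_command:
  steps:
    - [0.0001, 0.002, 0, 0, 0, 0]
    - [0.0002, 0.004, 0, 0, 0, 0]
    - [0.0002, 0.004, 0, 0, 0, 0]

```text
time_s: 7.55
tcp_pos: [0.4776, -0.0647, 0.0625]
orientation: [-0.537, -3.095, 0.005]
force: [0.9, -3.9, -1.7]
width: 0.239
finger_force: 30.0
```

Call:
arm_command:
  steps:
    - [0.0001, 0.002, 0, 0, 0, 0]
    - [0.0002, 0.004, 0, 0, 0, 0]
    - [0.0003, 0.006, 0, 0, 0, 0]

```text
time_s: 7.85
tcp_pos: [0.4789, -0.0604, 0.0625]
orientation: [-0.537, -3.095, 0.005]
force: [-0.1, -5.0, -1.8]
width: 0.244
finger_force: 30.0
```

Call:
arm_command:
  steps:
    - [0.0001, 0.002, 0, 0, 0, 0]
    - [0.0002, 0.004, 0, 0, 0, 0]
    - [0.0003, 0.006, 0, 0, 0, 0]

```text
time_s: 8.15
tcp_pos: [0.4802, -0.0561, 0.0625]
orientation: [-0.537, -3.095, 0.005]
force: [0.8, -5.5, -0.9]
width: 0.244
finger_force: 30.0
```

Call:
arm_command:
  steps:
    - [0.0001, 0.002, 0, 0, 0, 0]
    - [0.0002, 0.004, 0, 0, 0, 0]
    - [0.0003, 0.006, 0, 0, 0, 0]

```text
time_s: 8.45
tcp_pos: [0.4815, -0.0518, 0.0625]
orientation: [-0.537, -3.095, 0.005]
force: [1.0, -5.5, -1.8]
width: 0.242
finger_force: 30.0
```

Call:
arm_command:
  steps:
    - [0.0001, 0.002, 0, 0, 0, 0]
    - [0.0002, 0.004, 0, 0, 0, 0]
    - [0.0002, 0.004, 0, 0, 0, 0]

```text
time_s: 8.75
tcp_pos: [0.4826, -0.0486, 0.0625]
orientation: [-0.536, -3.095, 0.004]
force: [1.0, -4.4, -0.2]
width: 0.24
finger_force: 30.0
```

Call:
arm_command:
  steps:
    - [0.0001, 0.002, 0, 0, 0, 0]
    - [0.0002, 0.004, 0, 0, 0, 0]
    - [0.0003, 0.006, 0, 0, 0, 0]

```text
time_s: 9.05
tcp_pos: [0.4838, -0.0445, 0.0625]
orientation: [-0.537, -3.095, 0.005]
force: [0.4, -4.6, -1.3]
width: 0.237
finger_force: 30.0
```

Call:
arm_command:
  steps:
    - [0.0001, 0.002, 0, 0, 0, 0]
    - [0.0002, 0.004, 0, 0, 0, 0]
    - [0.0002, 0.004, 0, 0, 0, 0]

```text
time_s: 9.35
tcp_pos: [0.4848, -0.0413, 0.0625]
orientation: [-0.536, -3.095, 0.004]
force: [0.5, -4.7, -0.7]
width: 0.237
finger_force: 30.0
```

Call:
arm_command:
  steps:
    - [0.0001, 0.002, 0, 0, 0, 0]
    - [0.0002, 0.004, 0, 0, 0, 0]
    - [0.0003, 0.006, 0, 0, 0, 0]

```text
time_s: 9.65
tcp_pos: [0.4858, -0.0377, 0.0625]
orientation: [-0.537, -3.095, 0.006]
force: [0.8, -7.2, -0.5]
width: 0.245
finger_force: 30.0
```

Call:
arm_command:
  steps:
    - [0.0001, 0.002, 0, 0, 0, 0]
    - [0.0002, 0.004, 0, 0, 0, 0]
    - [0.0002, 0.004, 0, 0, 0, 0]

```text
time_s: 9.95
tcp_pos: [0.4866, -0.0351, 0.0625]
orientation: [-0.538, -3.095, 0.006]
force: [0.3, -7.4, -0.9]
width: 0.242
finger_force: 30.0
```

Call:
arm_command:
  steps:
    - [0.0001, 0.0015, 0, 0, 0, 0]
    - [0.0002, 0.003, 0, 0, 0, 0]
    - [0.0002, 0.003, 0, 0, 0, 0]

```text
time_s: 10.25
tcp_pos: [0.487, -0.0338, 0.0625]
orientation: [-0.539, -3.094, 0.008]
force: [0.7, -8.0, -0.6]
width: 0.239
finger_force: 30.0
```

Call:
arm_command:
  steps:
    - [0.0001, 0.0015, 0, 0, 0, 0]
    - [0.0002, 0.003, 0, 0, 0, 0]
    - [0.0002, 0.003, 0, 0, 0, 0]

```text
time_s: 10.55
tcp_pos: [0.4871, -0.0334, 0.0625]
orientation: [-0.541, -3.093, 0.012]
force: [-0.0, -11.4, -0.2]
width: 0.241
finger_force: 30.0
```

Call:
arm_command:
  steps:
    - [0, 0, 0, 0, 0, 0.02]
    - [0, 0, 0, 0, 0, 0.04]
    - [0, 0, 0, 0, 0, 0.06]
    - [0, 0, 0, 0, 0, 0.08]
    - [0, 0, 0, 0, 0, 0.1]
    - [0, 0, 0, 0, 0, 0.12]
    - [0, 0, 0, 0, 0, 0.14]
    - [0, 0, 0, 0, 0, 0.16]
    - [0, 0, 0, 0, 0, 0.18]
    - [0, 0, 0, 0, 0, 0.18]

```text
time_s: 11.55
tcp_pos: [0.4882, -0.0319, 0.0625]
orientation: [1.383, 2.819, -0.007]
force: [1.0, -9.8, -1.5]
width: 0.239
finger_force: 30.0
```

```bash
python3 - <<'E'
from h import *
s=observe();print(s["tcp_pos"],s["q"],s["force"],s["torque"]);im=grab_frame("wrist");cv2.imwrite("pics/w2.png",im[:,:,::-1])
t=grab_frame("top");cv2.imwrite("pics/t2.png",t[:,:,::-1])
E
```

```text
[ 0.48821102 -0.03192831  0.06248086] [-0.02256445  0.83197334 -0.01580703  2.10324324  0.08043035  0.20740652
  0.54679483] [ 0.99660475 -9.76194761 -1.46011086] [-2.14673223 -0.28237514  0.03509265]
```

View pics/w2.png

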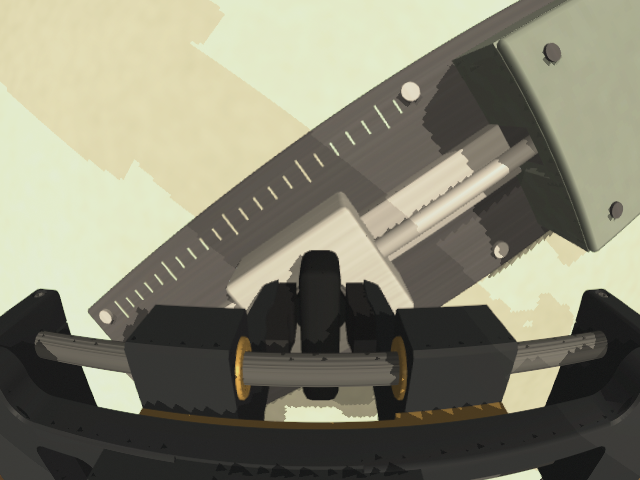

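The bar is upright between the pads at (320,325), so it turns with the fingers, and the clamp is now at about 0.62 rad. The carriage is still pressed on the stop, so I continue slowly.

Call:
arm_command:
  steps:
    - [0, 0, 0, 0, 0, 0.01]
    - [0, 0, 0, 0, 0, 0.02]
    - [0, 0, 0, 0, 0, 0.03]
    - [0, 0, 0, 0, 0, 0.04]
    - [0, 0, 0, 0, 0, 0.05]
    - [0, 0, 0, 0, 0, 0.06]
    - [0, 0, 0, 0, 0, 0.07]
    - [0, 0, 0, 0, 0, 0.08]
    - [0, 0, 0, 0, 0, 0.09]
    - [0, 0, 0, 0, 0, 0.09]

```text
time_s: 12.65
tcp_pos: [0.4891, -0.0314, 0.0625]
orientation: [1.763, 2.595, -0.004]
force: [2.0, -9.2, -3.5]
width: 0.244
finger_force: 30.0
```

Call:
arm_command:
  steps:
    - [0, 0, 0, 0, 0, 0.01]
    - [0, 0, 0, 0, 0, 0.02]
    - [0, 0, 0, 0, 0, 0.03]
    - [0, 0, 0, 0, 0, 0.04]
    - [0, 0, 0, 0, 0, 0.05]
    - [0, 0, 0, 0, 0, 0.06]
    - [0, 0, 0, 0, 0, 0.07]
    - [0, 0, 0, 0, 0, 0.08]
    - [0, 0, 0, 0, 0, 0.08]

```text
time_s: 13.55
tcp_pos: [0.4899, -0.0313, 0.0625]
orientation: [2.073, 2.353, -0.001]
force: [2.5, -8.2, -3.0]
width: 0.241
finger_force: 30.0
```

Call:
arm_command:
  steps:
    - [0, 0, 0, 0, 0, 0.005]
    - [0, 0, 0, 0, 0, 0.01]
    - [0, 0, 0, 0, 0, 0.01]

```text
time_s: 13.85
tcp_pos: [0.49, -0.0312, 0.0625]
orientation: [2.109, 2.321, -0.001]
force: [3.5, -7.3, -4.2]
width: 0.243
finger_force: 30.0
```

Call:
arm_command:
  steps:
    - [0, 0, 0, 0, 0, 0]
    - [0, 0, 0, 0, 0, 0]
    - [0, 0, 0, 0, 0, 0]
    - [0, 0, 0, 0, 0, 0]
    - [0, 0, 0, 0, 0, 0]
    - [0, 0, 0, 0, 0, 0]
    - [0, 0, 0, 0, 0, 0]
    - [0, 0, 0, 0, 0, 0]
    - [0, 0, 0, 0, 0, 0]
    - [0, 0, 0, 0, 0, 0]
  claw: 0

```text
time_s: 14.85
tcp_pos: [0.4883, -0.0278, 0.0625]
orientation: [-2.109, -2.329, -0.0]
force: [0.1, 0.1, 0.4]
width: 1.002
finger_force: 0.0
```

Call:
arm_command:
  steps:
    - [0, 0, -0.02, 0, 0, 0]
    - [0, 0, -0.05, 0, 0, 0]
    - [0, 0, -0.08, 0, 0, 0]
    - [0, 0, -0.12, 0, 0, 0]
    - [0, 0, -0.14, 0, 0, 0]
    - [0, 0, -0.14, 0, 0, 0]
    - [0, 0, -0.14, 0, 0, 0]

```text
time_s: 15.55
tcp_pos: [0.4881, -0.0277, 0.1672]
orientation: [-2.109, -2.329, -0.0]
force: [0.2, 0.8, 0.2]
width: 1.0
finger_force: 0.0
```

```bash
python3 - <<'E'
from h import *
s=observe();print(s["tcp_pos"],s["orientation"],s["force"],s["time_s"]);im=grab_frame("wrist");cv2.imwrite("pics/w3.png",im[:,:,::-1])
E
```

```text
[ 0.48812928 -0.0276827   0.16723484] [-2.10855432e+00 -2.32867339e+00 -1.77419004e-04] [0.21390843 0.80185114 0.18388039] 15.55
```

View pics/w3.png

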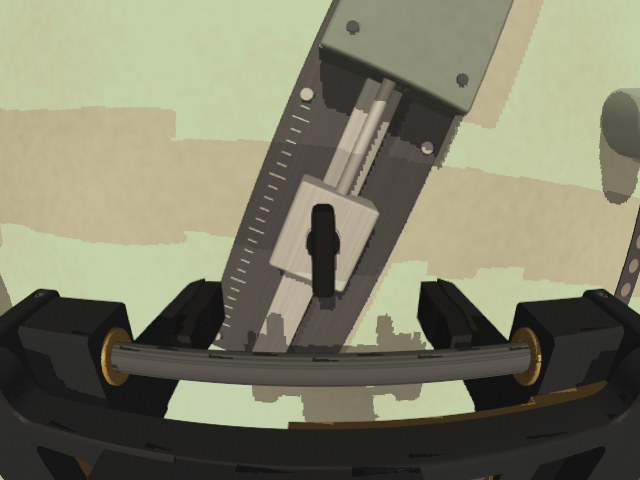

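The bar runs from (322,205) to (324,297), in line with the tool. The carriage corners are at about (303,177), (379,212), (344,290) and (270,264). I check the bar angle and the carriage position.

```bash
python3 - <<'E'
from h import *
s=observe()
d=wray(322,205,.092,s)-wray(324,297,.092,s);a=np.degrees(np.arctan2(d[1],d[0]))
c=np.mean([wray(u,v,.055,s) for u,v in((303,177),(379,212),(344,290),(270,264))],0)
print("bar",a,"joint",np.radians(163.4-a),"carriage",c,"travel",np.linalg.norm((c-[.4639,-.1082,.055])[:2]))
E
```

```text
bar 97.02162755699757 joint 1.1585211512454645 carriage [ 0.48989162 -0.03328771  0.055     ] travel 0.07929322175035326
```

```bash
python3 -c "
from workcell import *
print(close_job())"
```

```text
the job is handed in; nothing more can be done
None
```

I handed the job in after about 16 s on the robot's clock, but the hand-in returned no verdict: the carriage had slid about 79 mm onto the hidden stop, the clamp measured about 1.16 rad, the gripper was clear, and I never moved near the bystanders.

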